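# Set the carton jig and hold its sprung jaw open at the mark

## Robot

A 6-joint arm with a two-finger parallel gripper is mounted at the origin on the work surface. World frame = base frame: x ahead of the robot, y to its left, z up, the work surface at z = 0. Lengths are in m, angles in rad, forces in N, time in s.
With the tool pointing down it reaches from about 0.425 to 0.95 m from the base axis. Payload 14.7 kg.
Tool frame: the origin (TCP) lies at the very end of the fingers, on their centre line; the grasp point (between the pads) lies 19 mm behind it (manip.grasp_offset is the distance from the TCP to the grasp point, in m); z points along the fingers, y is the line along which they close (so a half turn about z gives the same grasp; the last joint's range is limited). The gripper opens to 85 mm and grips with 20 to 120 N. Pads are 22 mm wide; open, the fingers measure 114 mm over their backs; the gripper's body (76 mm by 85 mm) begins 54 mm behind the grasp point. The pads swing forward as they close: fully open they stand 13 mm farther back than shut.
Start: joints at [1.144, 0.48, 1.596, -0, 1.065, -0.047], TCP at [0.241, 0.604, 0.231] pointing down, gripper open.
Joint ranges: [-2.75, 2.75], [-0.82, 2.05], [0.23, 2.67], [-1.56, 4.7], [0.09, 2.69], [-2.92, 2.92]. Speed limits (rad/s): [1.89, 1.89, 2.39, 3.01, 3.01, 3.01].

## Interface

Orientations are given as a unit quaternion [w, x, y, z].
In Python, from bench import manip gives the robot as it stands. The module is installed in compiled form; this text tells all that it offers. Calls block until the motion is done:
- manip.reach(position, orientation): joint-space move of the TCP to a pose.
- manip.movel(position, speed=0.15, orientation=None): straight line of the TCP; orientation=None keeps the orientation; speed is the mean speed in m/s.
- manip.move_joints(angles): joint-space move.
- manip.set_gripper(opening, strength=None): opening from 0.0 (shut) to 1.0 (fully open); strength is the grip in N (None keeps the last); returns when the fingers have stopped.
- manip.hold(seconds).
- manip.ik(position, orientation): joint angles nearest the present ones, or None.
- manip.state(): the state.
- manip.snapshot(name): name is "scene" or "top"; returns the picture (400x640x3 uint8, red, green, blue); there is no depth.
- manip.camera_model(name): a dict with "fx", "fy", "cx", "cy" (pixels), "k1" (the pictures are not rectified: a ray, as slopes to the right and down, at radius r is drawn at 1 + k1 r^2 times it, then the intrinsics apply), "origin" and "orientation" of the camera in the world. Camera axes: x right, y down, z forward; pixel columns grow to the right and rows downward; lengths in m; the calibration is good to about 2 mm. A picture is of the moment at which its call begins. camera_model takes no time and is no camera call.
A pose or a line that the arm cannot do raises manip.PlanningError and nothing moves.
- manip.hand_in(): hands the job in; it is judged then, once.
The state is a dict: "time_s": time; "q": joint angles; "qd": joint speeds; "joint_efforts": joint torques, N m; "tcp_pos": TCP position; "eef_rot": TCP orientation; "ft_force": force on the tool from outside, world axes, zero at the start; "moment": the same for the moment, N m; "gripper_width": opening from 0.0 (shut) to 1.0 (fully open); "finger_force": force on a finger pad.
Only numpy, scipy, OpenCV 4.12 (cv2) and the standard library are available. Lean on these libraries where they do the work, as an engineer would, in place of code of your own. Each camera call takes 0.05 s, during which the arm holds its last target. There are 200 camera calls.

## Task

Get the carton clamping jig on the packing bench ready for the next carton: first turn its dial until the pointed nose lines up with the small steel index block beside it and let go of the dial. Then take the jaw's crossbar handle, pull the spring-closed jaw open until its pointer fin lines up with the steel marker on the edge of the jig, and finish while still holding it there with the gripper, because the spring would close it. Leave the carton, the bottle and the roll of tape where they are.

Things in the scene. Friction and masses are not known exactly. Their poses are not given: they have to be found in the camera images.
- jig: Grey base plate of the jig, 170 x 475 x 15 mm, fixed to the bench. Its origin lies on the bench top; its y axis is the direction in which the jaw is pulled open, its z axis is up. The plate reaches from -204 to +271 mm along y. The fixed jaw stands at y = -36 mm, the dial's axis at x = 0, y = -145 mm. Fixed jaw 110 x 22 mm, top 80 mm above the bench; end block at y = 245 mm, 22 mm thick, top 52 mm above the bench.
- dial (a joint): Angle of the dial in rad, positive counter-clockwise seen from above, -1.5 to 1.5; at 0 the nose points along the jig's +x. It turns stiffly (0.05 N m of friction) and stays where it is left; the turn needed is always less than 1.5 rad, counter-clockwise.
- dial_grip (a point): Grasp point of the dial, on its upright axis, 49 mm above the bench. The grip is an upright black bar 14 mm wide and about 50 mm long, standing 34 mm above a disc of 64 mm diameter (disc top 26 mm, bar top 60 mm above the bench). The point's x axis runs along the bar towards the nose.
- dial_nose (a point): Point on the dial below its pointed nose, 30 mm from the dial's axis along the bar, 26 mm above the bench. The bar's nose end is pointed and carries a thin line on top; the other end is blunt.
- dial_index: The fixed dark steel index block, 16 x 8 x 7 mm, its inner end pointed, at the rim of the dial. This body's origin lies on the dial's axis (18 mm above the bench) and its x axis points from there to the block, 46 mm out; top 25 mm above the bench. The nose is on the index when it points along this x axis. Its place round the dial differs each time.
- jaw (a joint): Opening of the sliding jaw in m, 0 shut (at the start) to 0.105 at its stop. A spring of 70 N/m pulls it shut, about 4 N when shut and 11 N at 0.1 m, plus 0.6 N of friction; let go, it closes by itself.
- jaw_bar (a point): Middle of the jaw's crossbar handle: a level steel bar of 14 mm diameter, 95 mm above the bench, along the jig's x, on two 12 mm posts 86 mm apart; 44 mm of free height between the bar's underside (88 mm above the bench) and the sled's top (44 mm). The jaw plate, top 80 mm above the bench, stands 113 mm from it in the jig's -y direction. The bar moves with the jaw along the jig's +y.
- jaw_pointer (a point): Tip of the small dark pointer fin (5 mm wide) on the sled's side towards the jig's +x, 30 mm above the bench; it moves with the jaw. The crossbar is 80 mm farther along the jig's +y.
- jaw_marker: The fixed dark steel marker, a block 14 x 10 x 20 mm with a pointed edge towards the sled, on the jig's +x edge, beside a rule. Its origin is at the foot of the pointed edge, 15 mm above the bench; its axes are parallel to the jig's. The jaw is on the mark when the pointer fin has the same place along y as this origin. It stands 45 to 90 mm from the fin's start, differently each time.
- carton: Bystander: a closed cardboard carton 60 x 130 x 45 mm, lying beyond the jig. Origin at the centre of its underside.
- gel: Bystander: a bottle, 56 mm in diameter and 130 mm tall, standing beyond the dial. Origin at the centre of its underside.
- tape: Bystander: a roll of paper tape, 100 mm outside diameter, 48 mm high, lying flat on the robot's side of the jig. Origin at the centre of its underside.

How it is judged:
By the outcome, as a careful person would: the job done as asked, in the order asked, and still so for the second after the job is handed in, while the arm keeps its last pose, push and grip.
It also fails if it takes over 45 s, if anything falls off the work surface, if the arm or the gripper's body presses on something with over 40 N, if the wrist force passes 120 N, or if a joint passes its speed limit or range.

## Working session

There is one attempt and no reset: what is moved stays moved. The work goes in short steps, each a Python script; the robot and the scene stay as the last script left them, time stands still between calls to the robot, and variables do not carry over. Pictures are saved under pics/ and viewed, at most 10 in all, crops included, and the job is handed in when it is done.

```bash
mkdir -p pics
cat > h.py <<'E'
import numpy as np, cv2
from scipy.spatial.transform import Rotation as R
from bench import manip
def cam(n):
    m=manip.camera_model(n); q=np.array(m["orientation"]); 
    return m,R.from_quat(q[[1,2,3,0]]).as_matrix(),np.array(m["origin"])
def ray(n,u,v):
    m,Rm,o=cam(n); x=(u-m["cx"])/m["fx"]; y=(v-m["cy"])/m["fy"]
    rd=np.hypot(x,y); r=rd
    for _ in range(30): r=rd/(1+m["k1"]*r*r)
    s=r/rd if rd>0 else 1
    return o,Rm@np.array([x*s,y*s,1])
def pt(n,u,v,z):
    o,d=ray(n,u,v); return o+d*(z-o[2])/d[2]
def proj(n,p):
    m,Rm,o=cam(n); c=Rm.T@(np.array(p)-o); x,y=c[:2]/c[2]; f=1+m["k1"]*(x*x+y*y)
    return np.array([m["fx"]*x*f+m["cx"],m["fy"]*y*f+m["cy"]])
def shot(n,name):
    im=manip.snapshot(n)[:,:,::-1].copy(); cv2.imwrite(f"pics/{name}.png",im); return im
def down(yaw): # tool z down, tool y axis (closing) at angle yaw in the world
    y=np.array([np.cos(yaw),np.sin(yaw),0]); z=np.array([0,0,-1.]); x=np.cross(y,z)
    q=R.from_matrix(np.c_[x,y,z]).as_quat(); return [q[3],q[0],q[1],q[2]]
E
python3 - <<'E'
from h import *
for n in("top","scene"):
    shot(n,n+"0"); m,Rm,o=cam(n); print(m)
print(manip.state())
E
```

```text
{'fx': 478.21808719021453, 'fy': 478.21808719021453, 'cx': 312.2941698210488, 'cy': 205.72633960454328, 'k1': 0.007458666895818105, 'origin': array([0.38054819, 0.07851504, 1.0711714 ]), 'orientation': array([-0.05613012,  0.70536756, -0.70441864,  0.05568123])}
{'fx': 361.73787112368325, 'fy': 361.73787112368325, 'cx': 316.70094488896325, 'cy': 203.70555087552196, 'k1': 0.018820458532045715, 'origin': array([0.92517906, 0.62769102, 0.53666138]), 'orientation': array([-0.13480307,  0.26560562,  0.84346126, -0.44705132])}
{'time_s': 0.1, 'q': array([ 1.14441928e+00,  4.80747447e-01,  1.59677566e+00, -2.46939003e-05,
        1.06512532e+00, -4.65719511e-02]), 'qd': array([ 0.00118804, -0.00218351, -0.00169648,  0.00012285,  0.00067927,
        0.00035241]), 'joint_efforts': array([ 5.52388919e-04, -9.52250290e+01, -4.31044364e+01, -3.72254890e-04,
        5.14445899e-03,  4.90520699e-05]), 'tcp_pos': array([0.24080436, 0.60336621, 0.23076377]), 'eef_rot': array([-1.13172953e-04,  1.88757291e-01,  9.82023628e-01, -5.15723114e-04]), 'ft_force': array([ 0.54261183, -0.44521743, -0.1952196 ]), 'moment': array([ 0.06682139, -0.00271572,  0.01780688]), 'finger_force': 0.0, 'gripper_width': 0.9994463610083727}
```

View pics/top0.png

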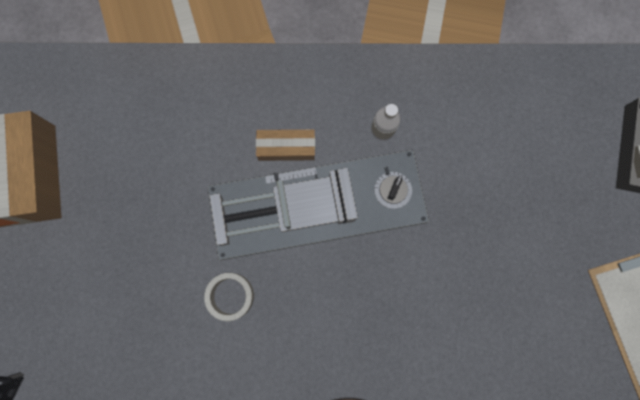

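View pics/scene0.png

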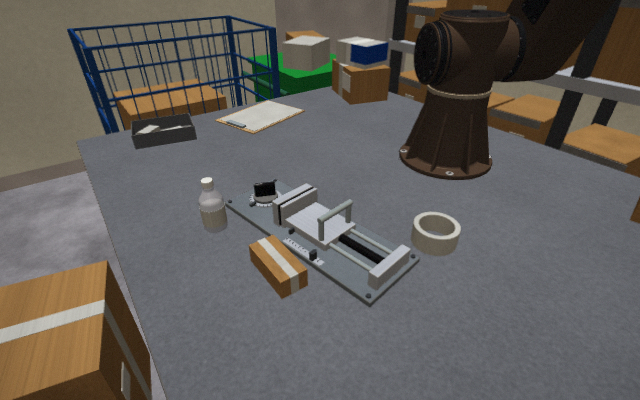

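The top view shows the plate at about (210..427, 153..257), with jig +y to the left. The dial is near (393,189), the index block near (388,171) and the rule near (290,175). In the scene view the marker is near (313,255) and the fin near (291,232). I'll enlarge both.

Run:
```python
from h import *
t=cv2.imread("pics/top0.png"); s=cv2.imread("pics/scene0.png")
a=cv2.resize(t[140:265,200:440],None,fx=3.3,fy=3.3,interpolation=cv2.INTER_CUBIC)
a=cv2.convertScaleAbs(a,alpha=1.7)
cv2.imwrite("pics/ct.png",a)
b=cv2.resize(s[165:305,220:420],None,fx=4,fy=4,interpolation=cv2.INTER_CUBIC)
cv2.imwrite("pics/cs.png",cv2.convertScaleAbs(b,alpha=1.5))
hsv=cv2.cvtColor(t,cv2.COLOR_BGR2HSV)
for u,v in((330,235),(300,247),(420,180),(500,200),(150,270),(385,150)): print(u,v,t[v,u],hsv[v,u])
```

```text
330 235 [118 113 106] [103  26 118]
300 247 [105  99  97] [113  19 105]
420 180 [105 100  97] [109  19 105]
500 200 [105 100  98] [111  17 105]
150 270 [105  99  98] [116  17 105]
385 150 [104 100  98] [110  15 104]
```

View pics/ct.png

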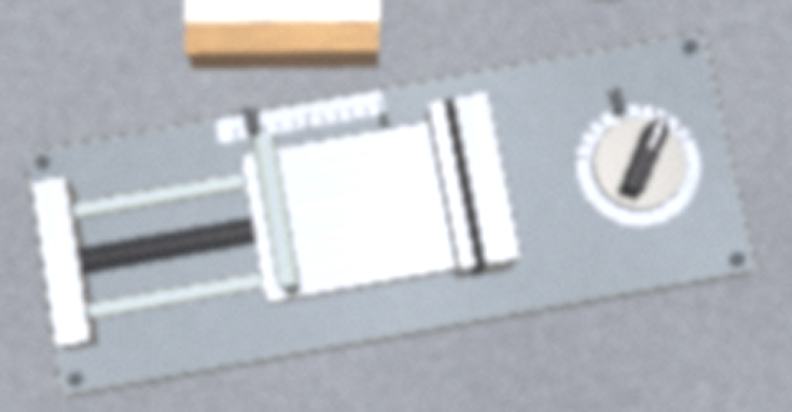

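View pics/cs.png

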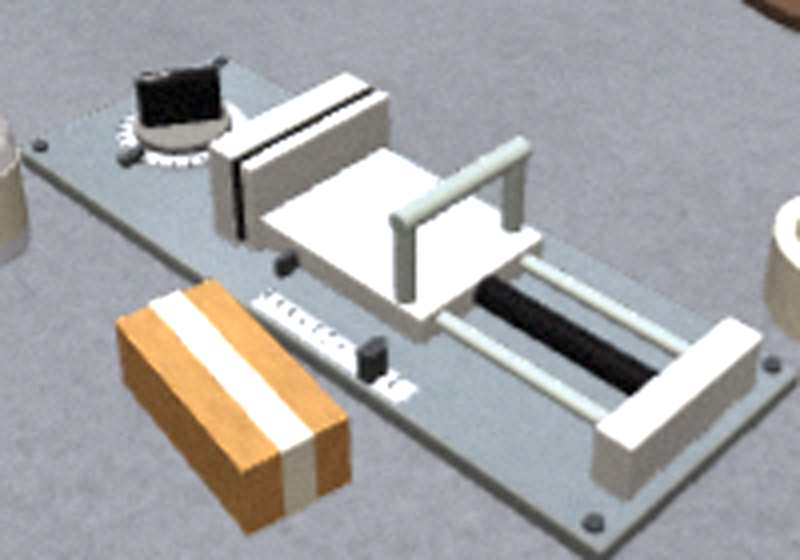

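The top crop shows four plate screws, at crop (42,162), (690,47), (737,259) and (75,379). The dial nose (white line) points upper right at (660,128), the index block is at (617,101), the marker at (252,120) and the fin at about (383,120). Next I'll measure these.

```bash
cat >> h.py <<'E'
def frame():
    d=np.load("jig.npz"); return d["o"],d["th"].item()
def J(x,y,z=0):
    o,th=frame(); c,s=np.cos(th),np.sin(th); return np.array([o[0]+c*x-s*y,o[1]+s*x+c*y,z])
def Ji(p):
    o,th=frame(); c,s=np.cos(th),np.sin(th); d=p[:2]-o; return np.array([c*d[0]+s*d[1],-s*d[0]+c*d[1]])*1000
E
python3 - <<'E'
from h import *
t=cv2.imread("pics/top0.png"); g=cv2.cvtColor(t,cv2.COLOR_BGR2GRAY).astype(float)
def darkc(u,v,r=4,ring=1):
    u0,v0=round(u),round(v); w=g[v0-r:v0+r+1,u0-r:u0+r+1]; k=np.clip(np.median(w)-10-w,0,None)
    yy,xx=np.mgrid[-r:r+1,-r:r+1]; return u0+(k*xx).sum()/k.sum(), v0+(k*yy).sum()/k.sum()
C=lambda a,b:((a+.5)/3.3+200-.5,(b+.5)/3.3+140-.5)
sc=[darkc(*C(*p)) for p in((42,162),(690,47),(737,259),(75,379))]
P=np.array([pt("top",u,v,.016)[:2] for u,v in sc])
print("screws",np.round(sc,1),P.round(4), [np.linalg.norm(P[i]-P[(i+1)%4]).round(4) for i in range(4)])
yd=(P[0]-P[1])+(P[3]-P[2]); xd=(P[0]-P[3])+(P[1]-P[2])
th1=np.arctan2(-yd[0],yd[1]); th2=np.arctan2(xd[1],xd[0]); print("th",th1,th2)
th=th1; c=P.mean(0); o=c-0.0335*np.array([-np.sin(th),np.cos(th)])
np.savez("jig.npz",o=o,th=th); print("o",o)
ix=darkc(*C(617,101)); mk=darkc(*C(252,121),r=3)
for nm,p,z in(("index",ix,.025),("marker",mk,.035),("fin",C(383,120),.03),("barA",C(263,137),.095),("barB",C(291,290),.095),("noseline",C(660,128),.06),("blunt",C(628,190),.06),("dialdisc",C(640,162),.026),("endblk",C(61,262),.052),("tape",(228,297),.048),("gelcap",(391,110),.13),("fixedjaw top right end",C(500,175),.08)):
    w=pt("top",*p,z); print(nm,np.round(p,1),w.round(4),"jig mm",Ji(w).round(1), "polar dial deg",np.degrees(np.arctan2(Ji(w)[1]+145,Ji(w)[0])).round(1))
for n,p in(("scene fin",(285,262)),("scene marker top",(372,345))):
    u,v=p[0]/4+220,p[1]/4+165; 
    for z in(.03,.035): print(n,z,Ji(pt("scene",u,v,z)).round(1))
for nm,p in(("dial",J(0,-.145,.030)),("bar0",J(0,.08,.076))):
  for k in range(0,180,30):
    a=np.radians(k)+th; print(nm,p.round(3),k,[manip.ik(p,down(a+f)) is not None for f in(0,np.pi)])
E
```

```text
screws [[212.4 188.7]
 [408.6 153.8]
 [422.9 218.3]
 [222.4 254.5]] [[ 0.5874  0.3038]
 [ 0.6687 -0.1395]
 [ 0.5211 -0.1667]
 [ 0.4401  0.2768]] [np.float64(0.4506), np.float64(0.1501), np.float64(0.4508), np.float64(0.1497)]
th 0.18097512392283283 0.18189140293650788
o [0.56035155 0.03564238]
index [386.5 170.5] [ 0.6277 -0.0869  0.025 ] jig mm [  44.2 -132.7] polar dial deg 15.5
marker [276.  176.8] [0.6108 0.1598 0.035 ] jig mm [ 72.  113.1] polar dial deg 74.4
fin [315.7 176. ] [0.6138 0.0718 0.03  ] jig mm [59.  25.9] polar dial deg 70.9
barA [279.3 181.2] [0.5881 0.148  0.095 ] jig mm [ 47.5 105.5] polar dial deg 79.3
barB [287.8 227.5] [0.491  0.1294 0.095 ] jig mm [-51.4 104.7] polar dial deg 101.6
noseline [399.7 178.4] [ 0.6019 -0.1093  0.06  ] jig mm [  14.8 -150.1] polar dial deg -19.0
blunt [390.  197.2] [ 0.5607 -0.0874  0.06  ] jig mm [ -21.9 -121.1] polar dial deg 132.4
dialdisc [393.6 188.7] [ 0.5859 -0.1015  0.026 ] jig mm [   0.4 -139.5] polar dial deg 85.5
endblk [218.1 219. ] [0.514  0.2815 0.052 ] jig mm [ -1.3 250.2] polar dial deg 90.2
tape [228 297] [0.3494 0
[... 189 characters left out ...]
 -0.0026  0.08  ] jig mm [ -0.6 -38.8] polar dial deg 90.3
scene fin 0.03 [59.4 23. ]
scene fin 0.035 [63.4 27.9]
scene marker top 0.03 [ 73.8 107.3]
scene marker top 0.035 [ 77.6 111.3]
dial [ 0.586 -0.107  0.03 ] 0 [True, True]
dial [ 0.586 -0.107  0.03 ] 30 [True, True]
dial [ 0.586 -0.107  0.03 ] 60 [True, True]
dial [ 0.586 -0.107  0.03 ] 90 [True, True]
dial [ 0.586 -0.107  0.03 ] 120 [True, True]
dial [ 0.586 -0.107  0.03 ] 150 [False, True]
bar0 [0.546 0.114 0.076] 0 [True, False]
bar0 [0.546 0.114 0.076] 30 [True, True]
bar0 [0.546 0.114 0.076] 60 [True, True]
bar0 [0.546 0.114 0.076] 90 [True, True]
bar0 [0.546 0.114 0.076] 120 [True, True]
bar0 [0.546 0.114 0.076] 150 [True, True]
```

Run:
```python
from h import *
t=cv2.imread("pics/top0.png"); g=cv2.cvtColor(t,cv2.COLOR_BGR2GRAY); hsv=cv2.cvtColor(t,cv2.COLOR_BGR2HSV)
# plate: bluish (r lower than b)
f=cv2.GaussianBlur(t,(3,3),0).astype(int); m=((f[:,:,0]-f[:,:,2]>=10)).astype(np.uint8)
m[:140]=0;m[270:]=0;m[:,:195]=0;m[:,440:]=0
k=np.ones((5,5),np.uint8); m=cv2.morphologyEx(cv2.morphologyEx(m,cv2.MORPH_OPEN,np.ones((2,2),np.uint8)),cv2.MORPH_CLOSE,k)
c=max(cv2.findContours(m,cv2.RETR_EXTERNAL,cv2.CHAIN_APPROX_NONE)[0],key=cv2.contourArea)
pl=np.array([pt("top",*p[0],.015)[:2] for p in c],np.float32)
r=cv2.minAreaRect(pl*1000); print("plate",r, "centre jig",Ji(np.array(r[0])/1000), "expect 0,33.5")
# dial: bright ring+disc
b=(g>np.percentile(g[170:210,375:412],50)).astype(np.uint8)
for thr in(130,140,150):
    b=np.zeros_like(g); b[165:215,370:416]=(g[165:215,370:416]>thr); 
    c=max(cv2.findContours(b,cv2.RETR_EXTERNAL,cv2.CHAIN_APPROX_NONE)[0],key=cv2.contourArea)
    P=np.array([pt("top",*p[0],.016)[:2] for p in c]); cc,rad=cv2.minEnclosingCircle((P*1000).astype(np.float32)); h=cv2.fitEllipse((P*1000).astype(np.float32))
    print(thr,"circle jig",Ji(np.array(cc)/1000).round(1),rad,"ell",Ji(np.array(h[0])/1000).round(1),h[1])
# bar (dark) inside
b=np.zeros_like(g); b[174:204,384:408]=g[174:204,384:408]<90
n,l,s,ce=cv2.connectedComponentsWithStats(b); print(s,ce)
# scene checks
for nm,p,z in(("scene index",(128,155),.022),("scene dial bar top L",(140,75),.06),("bar top R",(218,68),.06),("end block top ctr",(680,383),.052)):
    print(nm,Ji(pt("scene",p[0]/4+220,p[1]/4+165,z)).round(1))
v=[cv2.resize(t[160:215,365:420],None,fx=9,fy=9,interpolation=cv2.INTER_CUBIC)]
s=cv2.imread("pics/scene0.png"); sc=cv2.resize(s[172:212,240:290],None,fx=9,fy=9,interpolation=cv2.INTER_CUBIC)
W=np.zeros((500,500*2,3),np.uint8)[:, :950]; W[:495,:495]=v[0]; W[:360,500:950]=sc
cv2.imwrite("pics/dial.png",cv2.resize(cv2.convertScaleAbs(W,alpha=1.3),(800,421)))
```

```text
plate ((551.9532470703125, 66.32534790039062), (161.9528350830078, 466.9981384277344), 10.365791320800781) centre jig [-2.73855172 31.69347277] expect 0,33.5
130 circle jig [   0.4 -139.9] 41.868019104003906 ell [  -0.2 -140.4] (72.96382904052734, 75.80046081542969)
140 circle jig [  -1.6 -139.5] 40.62595748901367 ell [   0.5 -139.5] (75.13553619384766, 75.5386962890625)
150 circle jig [ -30.1 -124.4] 16.17144012451172 ell [ -26.4 -131.6] (18.920326232910156, 41.600616455078125)
[[     0      0    640    400 255854]
 [   386    174      2      1      2]
 [   388    177     14     23    144]] [[319.45757737 199.50606205]
 [386.5        174.        ]
 [393.94444444 189.08333333]]
scene index [  50.1 -137. ]
scene dial bar top L [  20.8 -156.7]
bar top R [ -19.4 -127.6]
end block top ctr [  6.3 250.2]
```

View pics/dial.png

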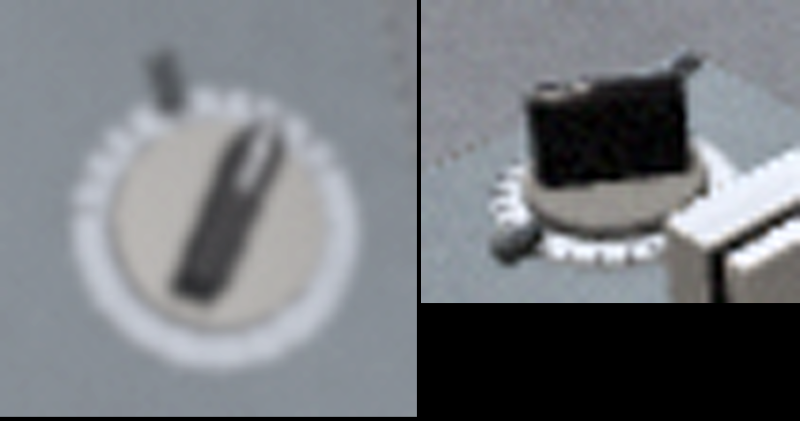

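The view shows the index block at about 9° and the nose at about -36° in the jig frame. The dial, end block and bar all read about 5 mm further along +y than the screws imply, so I'll shift the origin by that much. Then I'll grasp the dial.

Run:
```python
from h import *
o,th=frame(); o=o+0.005*np.array([-np.sin(th),np.cos(th)]); np.savez("jig.npz",o=o,th=th)
t=cv2.imread("pics/top0.png"); g=cv2.cvtColor(t,cv2.COLOR_BGR2GRAY)
b=np.zeros_like(g); b[174:204,384:408]=g[174:204,384:408]<90
l=cv2.connectedComponents(b)[1]; v,u=np.where(l==l[192,392])
P=np.array([Ji(pt("top",a,c,.055)) for a,c in zip(u,v)]); vx=cv2.fitLine(P.astype(np.float32),cv2.DIST_L2,0,.01,.01).ravel()
print("bar",vx, np.degrees(np.arctan2(vx[1],vx[0])))
ang=np.arctan2(vx[1],vx[0]); ang-=np.pi*(np.cos(ang)<0)
ang=(ang+np.pi/2)%np.pi-np.pi/2
ix=Ji(pt("top",386.5,170.4,.025)); tgt=np.arctan2(ix[1]+145,ix[0]); print("nose",np.degrees(ang),"index",np.degrees(tgt))
best=None
for f in(np.pi/2,-np.pi/2):
    q=[manip.ik(J(0,-.145,.030),down(th+a+f)) for a in(ang,tgt)]
    print(np.degrees(f),[None if x is None else x.round(2) for x in q])
    if all(x is not None for x in q) and (best is None or max(abs(x[5]) for x in q)<best[0]): best=(max(abs(x[5]) for x in q),f)
f=best[1]
manip.reach(J(0,-.145,.13),down(th+ang+f))
manip.movel(J(0,-.145,.032),.08)
manip.set_gripper(0,40)
s=manip.state(); print(s["time_s"],s["tcp_pos"],J(0,-.145,.032),s["gripper_width"],s["ft_force"].round(1),s["moment"].round(2))
np.savez("dial.npz",ang=ang,tgt=tgt,f=f)
```

```text
bar [   0.83355165   -0.5524415    -5.1252418  -139.2163    ] -33.534668
nose -33.534671541631845 index 9.335292366175198
90.0 [array([-0.22,  0.67,  1.87, -0.  ,  0.6 , -1.39]), array([-0.22,  0.67,  1.87, -0.  ,  0.6 , -2.14])]
-90.0 [array([-0.22,  0.67,  1.87, -0.  ,  0.6 ,  1.75]), array([-0.22,  0.67,  1.87, -0.  ,  0.6 ,  1.  ])]
4.9167 [ 0.5856592  -0.10189728  0.0321613 ] [ 0.58554999 -0.10207123  0.032     ] 0.15479989790520696 [0.1 4.4 3.1] [ 0.61  0.03 -0.03]
```

Run:
```python
from h import *
o,th=frame(); d=np.load("dial.npz"); ang,tgt,f=[d[k].item() for k in("ang","tgt","f")]
for a in np.linspace(ang,tgt,6)[1:]: manip.movel(J(0,-.145,.032),.1,down(th+a+f))
manip.hold(.3); s=manip.state(); print(s["time_s"],s["ft_force"].round(1),s["moment"].round(2))
manip.set_gripper(.6); manip.movel(J(0,-.145,.14),.12)
manip.reach(J(0,.10,.20),down(th-np.pi/2))
im=shot("top","top1"); s2=shot("scene","scene1")
print(manip.state()["time_s"],manip.state()["q"].round(2))
a=cv2.resize(im[160:215,365:420],(440,440),interpolation=cv2.INTER_CUBIC); b=cv2.resize(s2[172:212,240:285],(360,320),interpolation=cv2.INTER_CUBIC)
W=np.zeros((440,800,3),np.uint8); W[:,:440]=a; W[:320,440:]=b; cv2.imwrite("pics/d2.png",cv2.convertScaleAbs(W,alpha=1.4))
```

```text
6.7167 [-1.2 -3.8  5.2] [-0.86  0.22  0.02]
9.3083 [ 0.19  0.39  1.84 -0.    0.91  1.59]
```

View pics/d2.png

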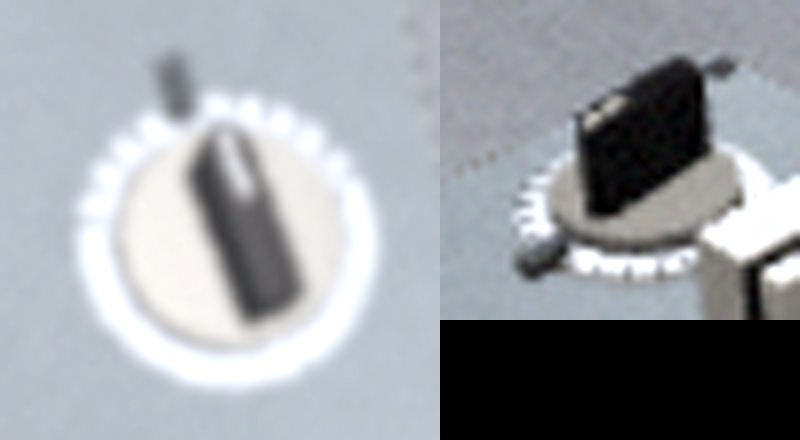

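The dial has turned and the nose sits close to the index. The ring centre is at about (228,240) in the crop and the index block at (175,85). I'll check the angle in both views and measure the jaw marker and fin in the same way.

Run:
```python
from h import *
from scipy.optimize import least_squares as ls
def circ(P): 
    r=ls(lambda p:np.hypot(P[:,0]-p[0],P[:,1]-p[1])-p[2],[0,-145,38],loss="soft_l1",f_scale=1).x; return r
def dark(g,box,thr):
    x0,y0,x1,y1=box; w=g[y0:y1,x0:x1].astype(float); k=np.clip(thr-w,0,None); yy,xx=np.mgrid[y0:y1,x0:x1]
    return (k*xx).sum()/k.sum(),(k*yy).sum()/k.sum()
for n,f in(("top","top1"),("top","top0"),("scene","scene1")):
    im=cv2.imread(f"pics/{f}.png"); g=cv2.cvtColor(im,cv2.COLOR_BGR2GRAY)
    C=proj(n,J(0,-.145,.016)); pts=[]
    # radial search for the ring's outer edge: steepest bright->plate fall
    for a in np.radians(np.arange(0,360,4)):
        rr=np.arange(33,46,.25); w=[proj(n,J(r*np.cos(a)/1e3,-.145+r*np.sin(a)/1e3,.016)) for r in rr]
        w=np.array(w,np.float32); v=cv2.remap(g,w[:,0].reshape(1,-1),w[:,1].reshape(1,-1),cv2.INTER_LINEAR).ravel().astype(float)
        d=v[8:]-v[:-8]; i=d.argmin()
        if d[i]<-20: pts.append([rr[i+4]*np.cos(a),-145+rr[i+4]*np.sin(a)])
    r=circ(np.array(pts)); print(f,"ring centre/rad",r.round(2),len(pts))
    c=proj(n,J(.046,-.1375,.022)); x,y=map(int,c.round())
    b=(x-5,y-6,x+6,y+6) if n=="top" else (x-5,y-5,x+5,y+5)
    w=g[b[1]:b[3],b[0]:b[2]]; e=dark(g,b,np.median(w)-25 if n=="top" else 80)
    for z in((.023,) if n=="top" else(.0215,)):
        q=Ji(pt(n,*e,z)); print("  index px",np.round(e,1),q.round(1),"rad",np.hypot(*(q-r[:2])).round(1),"deg",np.degrees(np.arctan2(q[1]-r[1],q[0]-r[0])).round(1))
    if f=="top1":
        L=cv2.fitLine(np.array([Ji(pt(n,365+a/8,160+b/8,.06)) for a,b in((300,290),(280,225),(258,150))],np.float32),2,0,.01,.01).ravel(); print("edge deg",np.degrees(np.arctan2(L[1],L[0])))
    if f=="scene1":
        print(w)
for n in("scene",):
    im=cv2.imread("pics/scene0.png")
    g=cv2.cvtColor(im,cv2.COLOR_BGR2GRAY)
    for nm,b in(("fin",(286,224,296,236)),("marker",(306,246,319,263))):
        e=dark(g,b,70); print(nm,np.round(e,1),Ji(pt(n,*e,.026)).round(1))
```

```text
Traceback (most recent call last):
  File "h.py", line 16, in proj
    m,Rm,o=cam(n); c=Rm.T@(np.array(p)-o); x,y=c[:2]/c[2]; f=1+m["k1"]*(x*x+y*y)
           ~~~^^^
  File "h.py", line 5, in cam
    m=manip.camera_model(n); q=np.array(m["orientation"]);
ValueError: time passes only in moves, steps and waits
```

```bash
sed -i 's/^def cam(n):/import functools\n@functools.cache\ndef cam(n):/; s/^def frame():/@functools.cache\ndef frame():/' h.py
cat > m.py <<'E'
from h import *
from scipy.optimize import least_squares as ls
def dark(g,box,thr):
    x0,y0,x1,y1=box; w=g[y0:y1,x0:x1].astype(float); k=np.clip(thr-w,0,None); yy,xx=np.mgrid[y0:y1,x0:x1]
    return (k*xx).sum()/k.sum(),(k*yy).sum()/k.sum()
E
python3 - <<'E'
from m import *
for n,f in(("top","top1"),("top","top0"),("scene","scene1")):
    g=cv2.imread(f"pics/{f}.png",0); pts=[]
    for a in np.radians(np.arange(0,360,4)):
        rr=np.arange(33,46,.25); w=np.array([proj(n,J(r*np.cos(a)/1e3,-.145+r*np.sin(a)/1e3,.016)) for r in rr],np.float32)
        v=cv2.remap(g,w[:,0].reshape(1,-1),w[:,1].reshape(1,-1),cv2.INTER_LINEAR).ravel().astype(float)
        d=v[8:]-v[:-8]; i=d.argmin()
        if d[i]<-20: pts.append([rr[i+4]*np.cos(a),-145+rr[i+4]*np.sin(a)])
    P=np.array(pts); r=ls(lambda p:np.hypot(P[:,0]-p[0],P[:,1]-p[1])-p[2],[0,-145,38],loss="soft_l1").x
    print(f,"ring centre/rad",r.round(2),len(pts))
    x,y=map(int,proj(n,J(.046,-.1375,.022)).round()); b=(x-5,y-6,x+6,y+6) if n=="top" else (x-5,y-5,x+5,y+5)
    w=g[b[1]:b[3],b[0]:b[2]]; e=dark(g,b,np.median(w)-25 if n=="top" else 80)
    q=Ji(pt(n,*e,.022)); print("  index px",np.round(e,1),q.round(1),"rad",np.hypot(*(q-r[:2])).round(1),"deg",np.degrees(np.arctan2(q[1]-r[1],q[0]-r[0])).round(1))
    if f=="top1":
        L=cv2.fitLine(np.array([Ji(pt(n,365+a/8,160+b/8,.06)) for a,b in((300,290),(280,225),(258,150))],np.float32),2,0,.01,.01).ravel(); print("edge deg",np.degrees(np.arctan2(L[1],L[0])))
    if n=="scene": print(b,w)
g=cv2.imread("pics/scene0.png",0)
for nm,b in(("fin",(286,224,296,236)),("marker",(306,246,319,263))):
    e=dark(g,b,70); print(nm,np.round(e,1),Ji(pt("scene",*e,.026)).round(1))
E
```

```text
top1 ring centre/rad [  -1.75 -142.2    38.94] 12
  index px [386.5 170.5] [  44.7 -138.3] rad 46.6 deg 4.8
edge deg 4.570671
top0 ring centre/rad [  -0.36 -131.3    38.21] 2
  index px [386.5 170.6] [  44.5 -138.2] rad 45.4 deg -8.7
scene1 ring centre/rad [  -0.23 -145.26   39.79] 36
  index px [253.3 203.7] [  47.8 -139.7] rad 48.3 deg 6.6
(249, 199, 259, 209) [[150 129 151 185 148  77  91 110 117  89]
 [121 172 184 188 183 120  68  80 104 106]
 [118 147 128 152 143  87  60  54  63  67]
 [122 112 121  91  78  64  48  87  79  53]
 [104  93  80  66  64  38  31 130 174 175]
 [ 86  59  69  53  40  29  86 141 185 190]
 [ 80  42  35  30  28  49  75 118 170 193]
 [116  70  36  59 102 110 113 114 118 125]
 [123 114 108 113 125 123 124 123 120 119]
 [122 123 124 120 124 124 123 126 123 127]]
fin [291.4 230.9] [56.8 15.3]
marker [312.5 256. ] [ 81.7 108.7]
```

Run:
```python
from m import *
for n,f in(("top","top1"),("top","top0"),("scene","scene1"),("scene","scene0")):
    g=cv2.imread(f"pics/{f}.png",0); pts=[]
    for a in np.radians(np.arange(0,360,3)):
        rr=np.arange(33,46,.25); w=np.array([proj(n,J(r*np.cos(a)/1e3,-.145+r*np.sin(a)/1e3,.016)) for r in rr],np.float32)
        v=cv2.remap(g,w[:,0].reshape(1,-1),w[:,1].reshape(1,-1),cv2.INTER_LINEAR).ravel().astype(float)
        d=v[8:]-v[:-8]; i=d.argmin()
        if d[i]<-8 and 2<i<len(d)-3: pts.append([rr[i+4]*np.cos(a),-145+rr[i+4]*np.sin(a)])
    P=np.array(pts); r=ls(lambda p:np.hypot(P[:,0]-p[0],P[:,1]-p[1])-p[2],[0,-145,38],loss="soft_l1").x
    x,y=map(int,proj(n,J(.046,-.1375,.022)).round()); b=(x-5,y-6,x+6,y+6) if n=="top" else (249,199,257,208)
    w=g[b[1]:b[3],b[0]:b[2]]; e=dark(g,b,np.median(w)-20 if n=="top" else 75)
    q=Ji(pt(n,*e,.022)); print(f,r.round(2),len(pts),"index",np.round(e,1),q.round(1),np.hypot(*(q-r[:2])).round(1),"deg",np.degrees(np.arctan2(q[1]-r[1],q[0]-r[0])).round(1))
s=cv2.imread("pics/scene1.png"); t=cv2.imread("pics/top1.png")
a=cv2.resize(t[160:200,370:410],(400,400),interpolation=cv2.INTER_CUBIC)
# bar-top-plane rectification of both views about the dial, jig axes: 5 px/mm, +x up, +y left, z given
def rect(n,im,z):
    xs=np.linspace(60,-40,400); ys=np.linspace(-95,-195,400)
    mp=np.array([[proj(n,J(x/1e3,y/1e3,z)) for y in ys[::8]] for x in xs[::8]],np.float32)
    mp=cv2.resize(mp,(400,400)); return cv2.remap(im,mp[:,:,0],mp[:,:,1],cv2.INTER_CUBIC)
W=np.hstack([rect("top",t,.06),rect("scene",s,.06)])
cv2.imwrite("pics/rect.png",cv2.convertScaleAbs(W,alpha=1.4))
```

```text
top1 [   0.34 -144.79   41.51] 120 index [386.5 170.5] [  44.9 -138.3] 45.0 deg 8.3
top0 [   0.44 -144.78   41.47] 118 index [386.5 170.5] [  44.7 -138.3] 44.8 deg 8.4
scene1 [  -0.3  -147.98   39.94] 51 index [252.9 204. ] [  49.2 -139.4] 50.2 deg 9.8
scene0 [-4.0000e-02 -1.4808e+02  3.9830e+01] 51 index [253.  203.9] [  48.7 -139.7] 49.4 deg 9.8
```

View pics/rect.png

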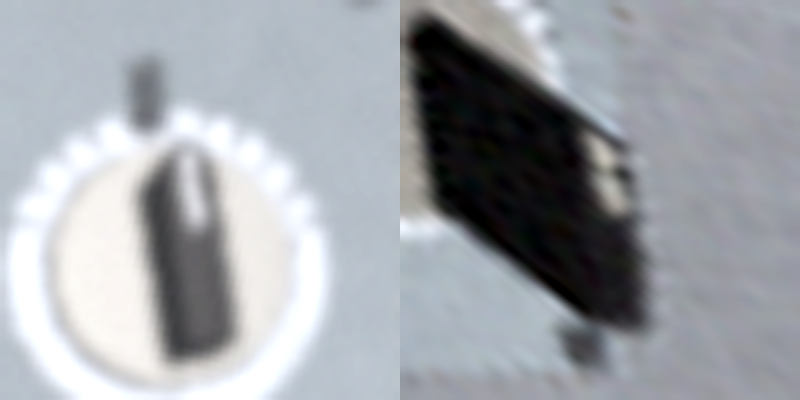

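The nose bar is at about 8–9° by its edge and the index at 8.3–9.8°, so the dial is on its mark. Next comes the crossbar.

Run:
```python
from h import *
o,th=frame(); Q=down(th-np.pi/2)
print(manip.ik(J(0,.19,.076),Q))
manip.movel(J(0,.10,.076),.1,Q)
s=manip.state(); print(s["ft_force"].round(1))
manip.set_gripper(0,70)
s=manip.state(); print(s["time_s"],Ji(s["tcp_pos"]),s["gripper_width"],s["ft_force"].round(1))
manip.movel(J(0,.185,.076),.06); manip.hold(.3)
s=manip.state(); print(s["time_s"],Ji(s["tcp_pos"]),s["gripper_width"],s["ft_force"].round(1))
t=shot("top","top2"); c=shot("scene","scene2")
a=cv2.resize(t[155:205,250:310],(480,400),interpolation=cv2.INTER_CUBIC); b=cv2.resize(c[225:275,285:325],(320,400),interpolation=cv2.INTER_CUBIC)
cv2.imwrite("pics/j2.png",cv2.convertScaleAbs(np.hstack([a,b]),alpha=1.4))
```

```text
[ 3.55703049e-01  5.74042027e-01  1.90650798e+00 -4.44089210e-16
  6.61042643e-01  1.74552425e+00]
[0.7 0.7 0.3]
11.1417 [ 0.20107111 99.75036235] 0.13716150756505355 [-0.7 -3.7  6.1]
13.0083 [1.20073342e-01 1.84238803e+02] 0.1397327533488466 [ 0.2 -8.5  7.3]
```

View pics/j2.png

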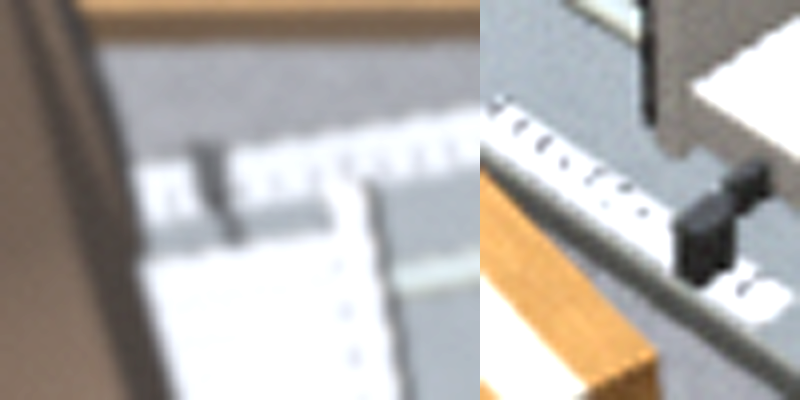

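The marker (top view 210,170) and fin (230,228) nearly line up. I'll rectify the images for a finer reading.

```bash
cat > r.py <<'E'
from m import *
def rect(n,im,z):   # jig plane, x 85..45 down, y 125..85 to the right: 10 px/mm
    xs=np.linspace(90,50,41); ys=np.linspace(125,85,41)
    mp=np.array([[proj(n,J(x/1e3,y/1e3,z)) for y in ys] for x in xs],np.float32)
    mp=cv2.resize(mp,(400,400)); return cv2.remap(im,mp[:,:,0],mp[:,:,1],cv2.INTER_CUBIC)
def go(k):
    W=np.hstack([rect("top",cv2.imread(f"pics/top{k}.png"),.032),rect("scene",cv2.imread(f"pics/scene{k}.png"),.032)])
    g=cv2.cvtColor(W,cv2.COLOR_BGR2GRAY).astype(float)[:,:400]; ys=np.linspace(125,85,400)
    for x in range(82,50,-2):     # dark centroid per row in the top view
        r=g[int((90-x)*10)-8:int((90-x)*10)+8,60:330].mean(0); th=(r.min()+np.median(r))/2; kk=np.clip(th-r,0,None)
        print(x,round((kk*ys[60:330]).sum()/kk.sum(),1),round(r.min()),round(np.median(r)))
    cv2.imwrite(f"pics/rj{k}.png",cv2.convertScaleAbs(W,alpha=1.4))
E
python3 -c "
from r import *; go(2)"
```

```text
82 109.7 95 119
80 108.6 85 127
78 108.1 79 148
76 108.1 79 163
74 108.1 79 168
72 108.2 79 167
70 108.1 77 162
68 107.9 72 159
66 107.8 73 160
64 107.4 83 156
62 106.6 91 143
60 105.5 92 133
58 105.0 90 129
56 104.9 92 128
54 104.7 110 140
52 104.5 147 164
```

View pics/rj2.png

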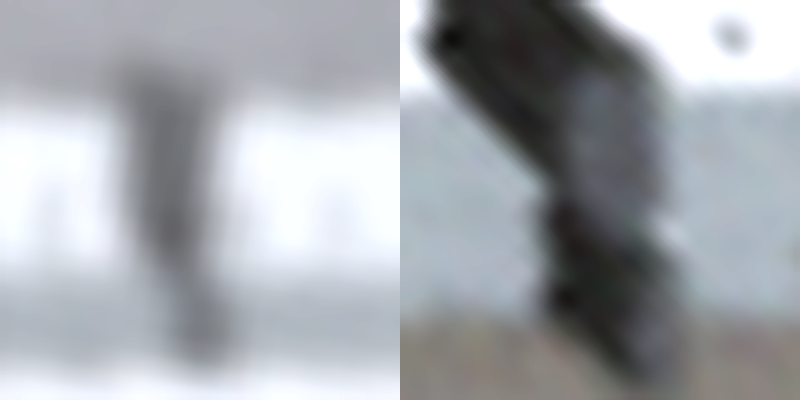

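Top view: marker at y≈107.9–108.1, fin at ≈104.9–105.0. The jaw needs about 3.1 mm more.

Run:
```python
from r import *
p=Ji(manip.state()["tcp_pos"])
manip.movel(J(0,.1881,.076),.03); manip.hold(.4)
s=manip.state(); print(p,s["time_s"],Ji(s["tcp_pos"]),s["gripper_width"],s["ft_force"].round(1))
shot("top","top3"); shot("scene","scene3"); go(3)
```

```text
[1.11643408e-01 1.84236278e+02] 13.7583 [1.26234990e-01 1.87310852e+02] 0.13825915924844084 [ 0.2 -8.4  7.8]
82 109.7 95 120
80 108.5 85 128
78 108.1 79 148
76 108.1 79 163
74 108.1 78 168
72 108.1 80 167
70 108.0 76 162
68 108.0 72 159
66 108.1 74 161
64 108.1 84 158
62 108.0 91 144
60 108.0 90 133
58 108.0 89 129
56 107.6 94 128
54 106.5 118 139
52 105.3 152 163
```

View pics/rj3.png

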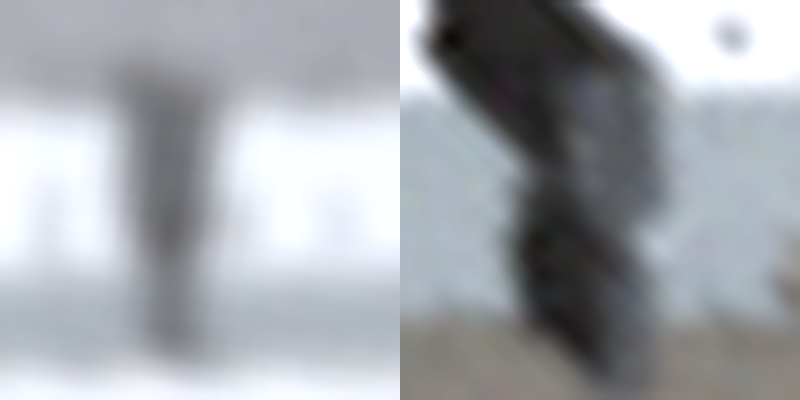

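The fin and marker both read y = 108.0–108.1, so they are in line, and the bar is still held. Handing in.

```bash
python3 -c "
from bench import manip
print(manip.hand_in())"
```

```text
the job is handed in; nothing more can be done
None
```

I turned the dial to its index (about 9°, within about 1° by the images) and let go, pulled the jaw open until the fin met the marker (within about 0.5 mm), and handed the job in with the gripper still holding the crossbar; no verdict was returned.

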